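# Find the brass maker's stamp in the bentwood boxes

## Task

One of the two closed bentwood boxes on the spoon maker's bench holds the brass maker's stamp, the other a dark steel one. Lift lids to find the brass stamp, take it out and stand it upright on its foot, wholly on the round blue mat. Do not drop or tip the lids or the stamp; lay each lid you take off flat on the bench, knob up (the box without the brass stamp may also be closed again).

Things in the scene. Friction and masses are not known exactly. Their poses are not given: they have to be found in the camera images.
- lid_1: Loose lid of pale bentwood, 144 mm across, 8 mm thick, with an upright dark round knob (26 mm across, 38 mm tall) at its centre and beneath it a plug 6 mm deep, 122 mm across; 0.18 kg. Origin: centre of the plug's underside, z up; the plate spans 6 to 14 mm and the knob 14 to 52 mm above it. It starts closed on a box, origin 64 mm above the bench; 5 mm of play all round; lifts straight off.
- lid_2: Identical lid on the second box. The two boxes look alike: round bentwood, fixed to the bench, outside 140 mm across and 70 mm high, inside 132 mm across, floor 6 mm above the bench. Which holds the brass stamp varies; each stamp starts within 15 mm of its lid's axis. The bench beyond the boxes is always clear for lids at about x = 0.69 m, y = 0.15 m and y = -0.15 m (lid origin then at height 0).
- stamp: The brass maker's stamp, standing upright, loose, on the floor near the middle of one box: round handle 26 mm across on a round foot 32 mm across and 10 mm tall; 54 mm tall in all, 0.2 kg. Origin: centre of its underside, z up along the handle; 6 mm above the bench while in the box. The other box holds a stamp of the same shape in dark steel.
- mat: Flat round dark-blue mat fixed on the bench, 110 mm across and 4 mm thick. Origin: centre of its underside, z up; its top is 4 mm above the bench.
There are look-alikes about, which are no part of the job. What is shaped like the mat but green, pink or white is not meant.

How it is judged:
On the way:
1. the lid over the brass stamp is lifted off and carried aside while the stamp still stands in its box (horizontal distance between each of lid_1, lid_2 and stamp above 0.09 m and distance of stamp from where it was at the start of the episode below 0.02 m and angle between stamp's own z axis and vertical below 0.2 rad), for 0.2 s.
At the end, for the whole second after the job is handed in: The brass stamp stands upright (within 10 degrees) and at rest on the mat, its axis within 39 mm of the mat's centre; each lid is at rest, level within 10 degrees, knob up, either down on the bench or (within 20 mm) where it began on its box (horizontal distance between stamp and mat below 0.039 m and height (world z) of stamp below 0.012 m and angle between each of stamp, lid_1, lid_2's own z axis and vertical below 0.17 rad and linear speed of each of stamp, lid_1, lid_2 below 0.03 m/s and (height (world z) of lid_1 below 0.03 m or distance of lid_1 from where it was at the start of the episode below 0.02 m) and (height (world z) of lid_2 below 0.03 m or distance of lid_2 from where it was at the start of the episode below 0.02 m)); the robot touches nothing.
It fails at once if a lid is tipped by more than 35 degrees (angle between any of lid_1, lid_2's own z axis and vertical above 0.6 rad).
It fails at once if the brass stamp is tipped by more than 45 degrees (angle between stamp's own z axis and vertical above 0.8 rad).
It fails at once if a lid or the brass stamp is dropped or flung (moves faster than 0.6 m/s with no finger on it, as after a fall of about 20 mm) ((contact force between the fingers and lid_1 below 0.05 N and linear speed of lid_1 above 0.6 m/s) or (contact force between the fingers and lid_2 below 0.05 N and linear speed of lid_2 above 0.6 m/s) or (contact force between the fingers and stamp below 0.05 N and linear speed of stamp above 0.6 m/s)).
It also fails if it takes over 64 s, if anything falls off the work surface, if the arm or the gripper's body presses on something with over 40 N, if the wrist force passes 120 N, or if a joint passes its speed limit or range.

## Robot

A 6-joint arm with a two-finger parallel gripper is mounted at the origin on the work surface. World frame = base frame: x ahead of the robot, y to its left, z up, the work surface at z = 0. Lengths are in m, angles in rad, forces in N, time in s.
With the tool pointing down it reaches from about 0.35 to 0.775 m from the base axis. Payload 5.5 kg.
Tool frame: the origin (TCP) lies midway between the tips of the shut fingers; the grasp point (between the pads) lies behind it (env.grip_point_offset is the z of the grasp point in the tool frame, in m); z points along the fingers, y is the direction in which the jaws open and shut (so a half turn about z gives the same grasp; the last joint's range is limited). The gripper opens to 85 mm and grips with 20 to 120 N. Pads are 22 mm wide; open, the fingers measure 114 mm over their backs; the gripper's body (76 mm by 85 mm) begins 54 mm behind the grasp point. The pads swing forward as they close: fully open they stand 13 mm farther back than shut.
Start: joints at [-1.401, 0.313, 0.046, 1.304, 0, 1.431], TCP at [0.175, -0.548, 0.231] pointing down, gripper open.
Joint ranges: [-2.76, 2.76], [-0.86, 1.69], [-1.03, 1.26], [-2.2, 2.34], [-1.47, 1.5], [-3.14, 3.14]. Speed limits (rad/s): [2.57, 2.57, 3.14, 3.14, 3.14, 3.14].

## Interface

Orientations are given as a unit quaternion [w, x, y, z].
In Python, from workcell import env, viewer gives the robot as it stands. The module is installed in compiled form; this text tells all that it offers.
- The arm moves only by the shell command python3 -m inch 'ROWS' [OPENING] [FORCE]. ROWS is JSON, a list of rows, each a list of 2 entries, a list of its own where there are three numbers: the shift along the tool's x, y, z in m, then the turn about the tool's z in degrees. In form: [[[tx, ty, tz], spin], ...]. A call has 1 to 5 rows; each row is the pose to reach, as a shift and turn from the pose measured when the call began, along the tool's axes at that moment; what a row does not reach only later rows make up. A row lasts 1/12 s, in which the tool goes at most 41.7 mm and 7.16 degrees, less where a joint would pass 70% of its speed; a pose out of reach is approached as far as the arm can. A call with a gripper value outside its range is refused whole. OPENING is the closure, from 0 (fully open) to 1 (shut), set as the call begins (- or left out, the last holds). The fingers move at their own pace and stop on an object; FORCE is the grip in N (left out, the last holds). Time passes only in rows, so rows that repeat a pose let the fingers close. It gives the time, the measured TCP pose, the force and the opening at its end, in the units of the state.
- env.get_state(): the state, without advancing time (a new reading comes with each control period).
- viewer.read_camera(name): name is "scene" or "top"; returns a dict with "image" (384x512x3 uint8, red, green, blue), "depth" (384x512 float32, m along the optical axis (not along the pixel's ray), 0 where there is no reading), "vertical_fov" (degrees; the focal length in pixels is half the picture's height over the tangent of half this angle, whatever the lens; pixels are square), "cx", "cy" (the principal point, pixels), "R" (3x3) and "t" (3): a world point X has camera coordinates R X + t. Camera axes: x right, y down, z forward; pixel columns grow to the right and rows downward; lengths in m; the calibration is good to about 2 mm. A picture is of the moment at which its call begins.
- env.hand_in(): hands the job in, once; it reports no verdict.
The state is a dict: "clock": time; "joint_pos": joint angles; "qvel": joint speeds; "tau": joint torques, N m; "tcp_pos": TCP position; "orientation": TCP orientation; "wrist_force": force on the tool from outside, world axes, zero at the start; "ft_torque": the same for the moment, N m; "finger_gap": finger opening in m.
Only numpy, scipy, OpenCV 4.12 (cv2) and the standard library are available. Lean on these libraries where they do the work, as an engineer would, in place of code of your own. Each camera call takes 0.05 s, during which the arm holds its last target. There are 200 camera calls.

## Working session

There is one attempt and no reset: what is moved stays moved. The work goes in short steps, Python scripts to look and compute and a shell command to move; the robot and the scene stay as the last step left them, time stands still between calls to the robot, and variables do not carry over. Pictures are saved under pics/ and viewed, on a budget of 10 in all, crops included, one or two more only if the job needs it, and the job is handed in when it is done.

```bash
mkdir -p pics
cat > h.py <<'E'
import numpy as np,cv2
from workcell import env,viewer
def cam(n):
    c=viewer.read_camera(n); H=384
    f=H/2/np.tan(np.radians(c["vertical_fov"])/2)
    v,u=np.mgrid[:384,:512]; d=c["depth"]
    P=np.stack([(u-c["cx"])/f*d,(v-c["cy"])/f*d,d],-1)
    W=(P-np.array(c["t"]))@np.array(c["R"])
    W[d<=0]=np.nan
    return c["image"],W
def save(n,im): cv2.imwrite("pics/"+n,im[...,::-1])
E
python3 - <<'E'
from h import *
s=env.get_state(); print(s, env.grip_point_offset)
a,W=cam("top"); b,V=cam("scene"); save("a.png",a); save("b.png",b)
for im,X in((a,W),(b,V)):
    z=X[...,2]
    for lo,hi,nm in((.09,.125,'knob'),(.066,.083,'lid')):
        m=((z>lo)&(z<hi)).astype('u1'); n,l,st,ce=cv2.connectedComponentsWithStats(m)
        for i in range(1,n):
            if st[i,4]>30: p=X[l==i]; print(nm,st[i,4],ce[i].round(),p.min(0).round(3),p.max(0).round(3),np.median(p,0).round(3))
    hsv=cv2.cvtColor(im,cv2.COLOR_RGB2HSV); m=cv2.inRange(hsv,(95,80,20),(130,255,255)); n,l,st,ce=cv2.connectedComponentsWithStats(m)
    for i in range(1,n):
        if st[i,4]>60: p=X[l==i]; print('blue',st[i,4],ce[i].round(),np.nanmin(p,0).round(3),np.nanmax(p,0).round(3))
E
```

```text
{'clock': 0.0, 'joint_pos': array([-1.40058333e+00,  3.13999809e-01,  4.49879927e-02,  1.30359495e+00,
        1.83747235e-06,  1.43119383e+00]), 'qvel': array([ 0.00067303, -0.00016889,  0.00037774,  0.00052382,  0.00033036,
       -0.00165215]), 'tau': array([-4.48909332e-04, -4.80628395e+01,  2.98530668e+01,  1.95503508e-02,
       -1.10545359e-04, -3.03829793e-06]), 'tcp_pos': array([ 0.1752114 , -0.54712545,  0.23041289]), 'orientation': array([-9.05125006e-04,  9.88025364e-01,  1.54288887e-01, -1.29353989e-05]), 'wrist_force': array([ 0.07874246, -0.49655384,  0.18785115]), 'ft_torque': array([ 0.04256273,  0.00954733, -0.06022119]), 'finger_gap': 0.08574333604764306} -0.0187
knob 242 [25. 41.] [0.791 0.455 0.09 ] [0.864 0.54  0.125] [0.805 0.509 0.109]
knob 39 [20. 30.] [0.813 0.498 0.109] [0.848 0.515 0.125] [0.83  0.506 0.12 ]
knob 2753 [465.  59.] [ 0.727 -0.624  0.09 ] [ 0.876 -0.471  0.125] [ 0.793 -0.542  0.119]
knob 38 [ 9. 55.] [0.771 0.526 0.09 ] [0.782 0.554 0.124] [0.776 0.538 0.107]
knob 34 [498. 118.] [ 0.645 -0.655  0.09 ] [ 0.674 -0.618  0.093] [ 0.661 -0.63   0
[... 2450 characters left out ...]
67. 121.] [0.567 0.516 0.066] [0.627 0.555 0.083] [0.605 0.528 0.075]
lid 821 [297. 145.] [0.394 0.19  0.066] [0.536 0.338 0.083] [0.474 0.251 0.08 ]
lid 217 [144. 144.] [-0.034 -0.079  0.066] [0.086 0.038 0.083] [ 0.055 -0.044  0.075]
lid 1275 [261. 196.] [ 0.435 -0.084  0.066] [0.578 0.062 0.083] [ 0.515 -0.025  0.08 ]
lid 476 [109. 319.] [ 0.412 -0.582  0.066] [ 0.493 -0.484  0.083] [ 0.461 -0.54   0.076]
lid 213 [111. 379.] [ 0.532 -0.658  0.066] [ 0.607 -0.607  0.083] [ 0.557 -0.625  0.076]
blue 550 [69. 69.] [-0.948  0.098 -0.15 ] [-0.557  0.322  0.174]
blue 1011 [193. 264.] [ 0.413 -0.335  0.   ] [ 0.52  -0.228  0.01 ]
blue 225 [ 90. 271.] [ 0.231 -0.51   0.004] [ 0.3   -0.409  0.019]
```

View pics/a.png

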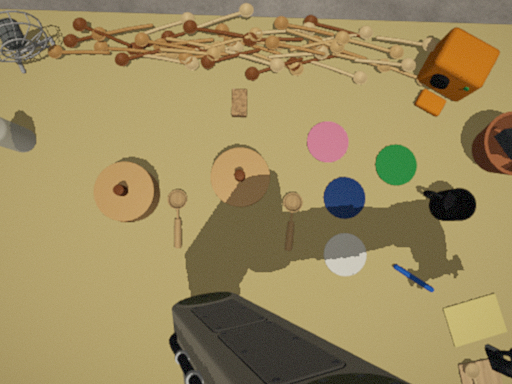

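View pics/b.png

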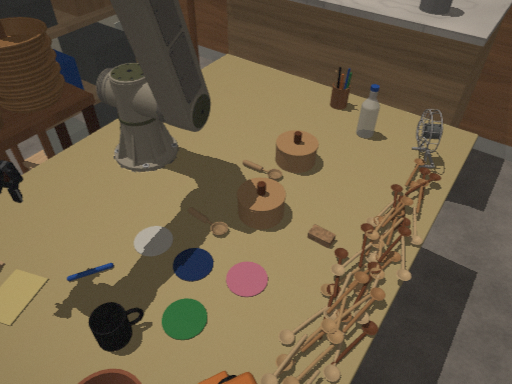

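The top view shows knobs at about pixels (120,189) and (240,175), and the dark-blue mat at (344,197). In world coordinates, box A is near (0.506,-0.015), box B near (0.465,0.261) and the mat near (0.467,-0.283). I'll turn the tool first, so its axes line up with the world axes.

```bash
python3 -m inch '[[[0,0,0],-7],[[0,0,0],-14],[[0,0,0],-21],[[0,0,0],-28],[[0,0,0],-35]]' 0
python3 -m inch '[[[0,0,0],-7],[[0,0,0],-14],[[0,0,0],-21],[[0,0,0],-28],[[0,0,0],-35]]'
cat >> h.py <<'E'
from scipy.spatial.transform import Rotation as Rn
def to(x,y,z):
    s=env.get_state(); q=s["orientation"]; R=Rn.from_quat([q[1],q[2],q[3],q[0]])
    print("t",round(s["clock"],2),"tcp",s["tcp_pos"].round(4),"gap",round(s["finger_gap"],4),"F",np.round(s["wrist_force"],1),"xax",R.as_matrix()[:,0].round(3),"zax",R.as_matrix()[:,2].round(3),"j6",s["joint_pos"][5].round(2))
    print("shift",R.inv().apply(np.array([x,y,z])-s["tcp_pos"]).round(4))
E
python3 -c "
from h import *
to(.506,-.015,.2)"
```

```text
clock: 0.52
tcp_pos: [0.1751, -0.5468, 0.2299]
orientation: [-0.001, 0.895, 0.447, 0.0]
wrist_force: [-0.2, 0.5, -0.5]
finger_gap: 0.0852
clock: 0.93
tcp_pos: [0.1751, -0.5465, 0.2294]
orientation: [-0.002, 0.717, 0.697, 0.001]
wrist_force: [-0.2, 1.0, 0.6]
finger_gap: 0.0856
t 0.93 tcp [ 0.1751 -0.5465  0.2294] gap 0.0856 F [-0.2  1.   0.6] xax [0.027 1.    0.004] zax [-0.001  0.004 -1.   ] j6 0.2
shift [0.5402 0.3164 0.0312]
```

```bash
for i in 1 2 3; do :; done
python3 -m inch '[[[0.036,0.021,0.002],0],[[0.072,0.042,0.004],0],[[0.108,0.063,0.006],0],[[0.144,0.084,0.008],0],[[0.18,0.105,0.01],0]]' | head -2
python3 -m inch '[[[0.036,0.021,0.002],0],[[0.072,0.042,0.004],0],[[0.108,0.063,0.006],0],[[0.144,0.084,0.008],0],[[0.18,0.105,0.01],0]]' | head -2
python3 -m inch '[[[0.036,0.021,0.002],0],[[0.072,0.042,0.004],0],[[0.108,0.063,0.006],0],[[0.144,0.084,0.008],0],[[0.18,0.105,0.01],0]]' | head -2
python3 -c "
from h import *
to(.506,-.015,.15)"
```

```text
clock: 1.35
tcp_pos: [0.285, -0.3679, 0.2195]
clock: 1.77
tcp_pos: [0.3942, -0.1907, 0.2101]
clock: 2.18
tcp_pos: [0.5036, -0.0134, 0.2006]
t 2.18 tcp [ 0.5036 -0.0134  0.2006] gap 0.0858 F [ 0.3 -0.9 -1.1] xax [0.028 1.    0.005] zax [-0.001  0.005 -1.   ] j6 1.41
shift [-0.0017  0.0026  0.0506]
```

```bash
python3 -m inch '[[[-0.001,0.002,0.03],0],[[-0.002,0.003,0.06],0],[[-0.002,0.003,0.09],0],[[-0.002,0.003,0.105],0],[[-0.002,0.003,0.115],0]]' 0.3
python3 -m inch '[[[0,0,0],0],[[0,0,0],0],[[0,0,0],0],[[0,0,0],0],[[0,0,0],0]]' 1 50
python3 -m inch '[[[0,0,0],0],[[0,0,0],0],[[0,0,0],0]]'
python3 -c "
from h import *
to(.506,-.015,.0845)"
```

```text
clock: 2.6
tcp_pos: [0.5043, -0.0143, 0.0828]
orientation: [-0.004, 0.717, 0.697, -0.0]
wrist_force: [-0.0, 0.0, 0.2]
finger_gap: 0.0599
clock: 3.02
tcp_pos: [0.5051, -0.0145, 0.0839]
orientation: [-0.003, 0.717, 0.697, 0.0]
wrist_force: [-0.4, -0.1, -2.1]
finger_gap: 0.0249
clock: 3.27
tcp_pos: [0.5054, -0.0147, 0.0842]
orientation: [-0.003, 0.717, 0.697, 0.001]
wrist_force: [-1.1, 0.5, -2.0]
finger_gap: 0.0243
t 3.27 tcp [ 0.5054 -0.0147  0.0842] gap 0.0243 F [-1.1  0.5 -2. ] xax [0.028 1.    0.005] zax [-0.003  0.005 -1.   ] j6 1.41
shift [-0.0003  0.0007 -0.0003]
```

```bash
python3 -m inch '[[[0,0,-0.004],0],[[0,0,-0.012],0],[[0,0,-0.026],0],[[0,0,-0.044],0],[[0,0,-0.06],0]]' 
python3 -m inch '[[[-0.013,0.018,0],0],[[-0.035,0.046,0],0],[[-0.057,0.077,0],0],[[-0.079,0.108,0],0],[[-0.097,0.132,0],0]]' 
python3 -m inch '[[[-0.016,0.022,0],0],[[-0.028,0.038,0],0],[[-0.036,0.048,0],0],[[-0.036,0.048,0],0]]'
python3 - <<'E'
from h import *
to(.69,-.15,.0205)
a,W=cam("top"); b,V=cam("scene"); save("c.png",np.vstack([cv2.resize(a[110:280,60:300],(720,510))])) ; save("d.png",b)
E
```

```text
clock: 3.68
tcp_pos: [0.5055, -0.015, 0.1456]
orientation: [-0.003, 0.717, 0.697, 0.001]
wrist_force: [0.3, 0.2, -1.2]
finger_gap: 0.0247
clock: 4.1
tcp_pos: [0.6371, -0.1174, 0.1456]
orientation: [-0.002, 0.717, 0.697, 0.001]
wrist_force: [1.2, -0.0, -0.7]
finger_gap: 0.0246
clock: 4.43
tcp_pos: [0.6859, -0.157, 0.1452]
orientation: [-0.001, 0.718, 0.696, 0.001]
wrist_force: [0.2, -0.1, -1.5]
finger_gap: 0.0247
t 4.43 tcp [ 0.6859 -0.157   0.1452] gap 0.0247 F [ 0.2 -0.1 -1.5] xax [0.03  1.    0.003] zax [ 0.     0.003 -1.   ] j6 1.26
shift [0.0067 0.0038 0.1247]
```

View pics/c.png

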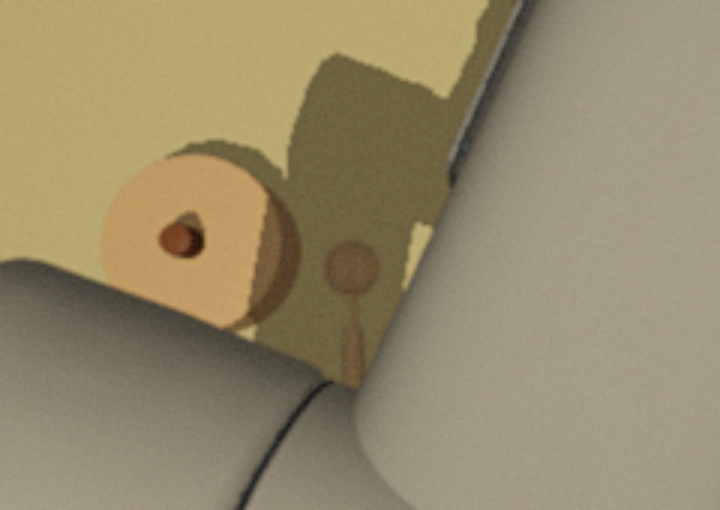

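View pics/d.png

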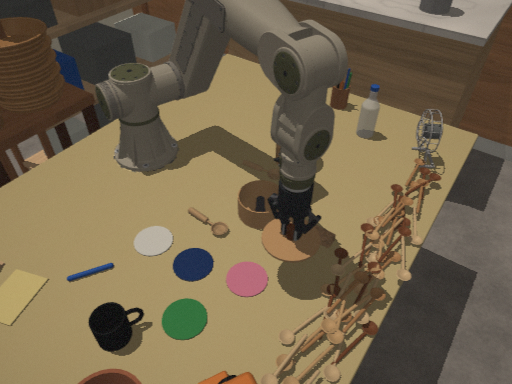

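The camera shows the open box at scene pixel (258,203), with a dark post inside, so probably the steel stamp. I'll set this lid down and check again.

```bash
python3 -m inch '[[[0.006,0.004,0.02],0],[[0.007,0.004,0.045],0],[[0.007,0.004,0.07],0],[[0.007,0.004,0.09],0],[[0.007,0.004,0.105],0]]' 
python3 -m inch '[[[0,0,0.006],0],[[0,0,0.011],0],[[0,0,0.015],0],[[0,0,0.0175],0],[[0,0,0.0175],0]]' 
python3 -m inch '[[[0,0,0],0]]'
python3 -c "
from h import *
to(.69,-.15,.0205)"
```

```text
clock: 4.95
tcp_pos: [0.6858, -0.1458, 0.0386]
orientation: [-0.004, 0.717, 0.697, 0.0]
wrist_force: [1.1, 0.3, -2.2]
finger_gap: 0.0249
clock: 5.37
tcp_pos: [0.686, -0.1457, 0.0218]
orientation: [-0.003, 0.717, 0.697, 0.001]
wrist_force: [-0.6, 0.0, -1.6]
finger_gap: 0.0246
clock: 5.45
tcp_pos: [0.6865, -0.1458, 0.0227]
orientation: [-0.003, 0.717, 0.697, 0.001]
wrist_force: [-0.2, 0.3, -1.2]
finger_gap: 0.0247
t 5.45 tcp [ 0.6865 -0.1458  0.0227] gap 0.0247 F [-0.2  0.3 -1.2] xax [0.028 1.    0.005] zax [-0.003  0.005 -1.   ] j6 1.27
shift [-0.0041  0.0036  0.0021]
```

```bash
python3 -m inch '[[[-0.002,0.002,0.0015],0],[[-0.004,0.003,0.003],0],[[-0.004,0.003,0.0035],0]]' 
python3 -m inch '[[[0,0,0],0],[[0,0,0],0],[[0,0,0],0],[[0,0,0],0]]' 0.3
python3 -m inch '[[[0,0,-0.015],0],[[0,0,-0.05],0],[[0,0,-0.09],0],[[0,0,-0.13],0],[[0,0,-0.17],0]]' | head -2
python3 - <<'E'
from h import *
to(.465,.261,.2)
b,V=cam("scene"); 
m=((V[...,2]>.045)&(V[...,2]<.064)&(abs(V[...,0]-.506)<.04)&(abs(V[...,1]+.015)<.04)); print(m.sum(),b[m].mean(0),np.median(V[m],0))
save("e.png",cv2.resize(b[150:300,200:350],(600,600),interpolation=cv2.INTER_CUBIC))
E
```

```text
clock: 5.7
tcp_pos: [0.6904, -0.1508, 0.0198]
orientation: [-0.002, 0.717, 0.697, 0.001]
wrist_force: [0.1, -0.7, 3.6]
finger_gap: 0.0247
clock: 6.03
tcp_pos: [0.6904, -0.1508, 0.02]
orientation: [-0.002, 0.717, 0.697, 0.001]
wrist_force: [0.6, 0.3, -0.0]
finger_gap: 0.0598
clock: 6.45
tcp_pos: [0.69, -0.1512, 0.1916]
t 6.45 tcp [ 0.69   -0.1512  0.1916] gap 0.0598 F [ 0.2 -1.  -0.4] xax [0.028 1.    0.004] zax [-0.001  0.004 -1.   ] j6 1.27
shift [ 0.4058 -0.2364 -0.0063]
62 [39.14516129 36.67741935 36.14516129] [ 0.50868945 -0.02151493  0.05999276]
```

View pics/e.png

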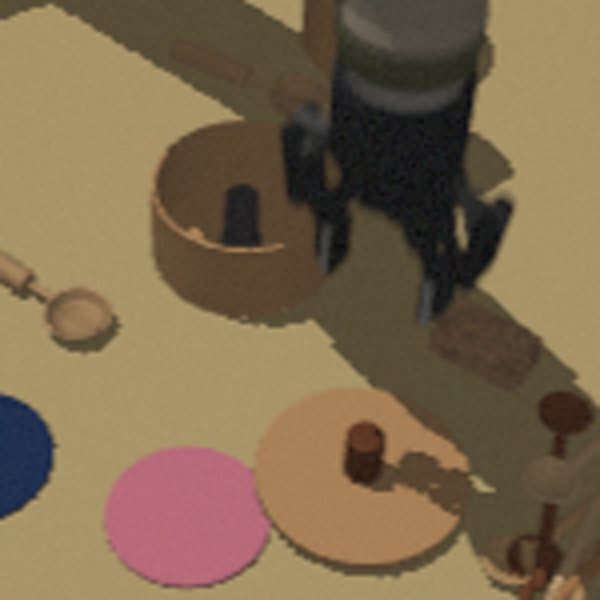

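The first lid lies flat at crop pixel (365,470). The stamp at (240,215) is neutral dark grey, so it's the steel one, and the brass stamp must be in box B.

```bash
python3 -m inch '[[[0.035,-0.02,0],0],[[0.07,-0.04,0],0],[[0.105,-0.06,0],0],[[0.14,-0.08,0],0],[[0.175,-0.1,0],0]]' | head -2
python3 -m inch '[[[0.035,-0.02,0],0],[[0.07,-0.04,0],0],[[0.105,-0.06,0],0],[[0.14,-0.08,0],0],[[0.175,-0.1,0],0]]' | head -2
python3 -m inch '[[[0.03,-0.02,0],0],[[0.056,-0.036,0],0],[[0.056,-0.036,0],0]]' | head -2
python3 - <<'E'
from h import *
to(.465,.261,.0845)
E
```

```text
clock: 6.92
tcp_pos: [0.5971, 0.0267, 0.2009]
clock: 7.33
tcp_pos: [0.5007, 0.206, 0.1998]
clock: 7.58
tcp_pos: [0.463, 0.267, 0.1995]
t 7.58 tcp [0.463  0.267  0.1995] gap 0.0595 F [-0.9 -0.2  0.2] xax [0.022 1.    0.002] zax [ 0.012  0.002 -1.   ] j6 1.97
shift [-0.0062  0.0008  0.115 ]
```

```bash
python3 -m inch '[[[-0.004,0.001,0.03],0],[[-0.006,0.001,0.06],0],[[-0.006,0.001,0.09],0],[[-0.006,0.001,0.105],0],[[-0.006,0.001,0.114],0]]' | head -2
python3 -m inch '[[[0,0,0],0],[[0,0,0],0]]' | head -2
python3 -c "
from h import *
to(.465,.261,.0845)"
```

```text
clock: 8.0
tcp_pos: [0.4637, 0.2602, 0.083]
clock: 8.17
tcp_pos: [0.4636, 0.2598, 0.0828]
t 8.17 tcp [0.4636 0.2598 0.0828] gap 0.0598 F [-0.6 -0.4  0.4] xax [0.023 1.    0.   ] zax [ 0.007  0.    -1.   ] j6 1.95
shift [ 0.0013  0.0014 -0.0017]
```

```bash
python3 -m inch '[[[0,0,-0.001],0],[[0,0,-0.001],0],[[0,0,-0.001],0],[[0,0,-0.001],0],[[0,0,-0.001],0]]' 1 50 | tail -1
python3 -m inch '[[[0,0,0],0],[[0,0,0],0],[[0,0,0],0]]' | tail -1
python3 -m inch '[[[0,0,-0.004],0],[[0,0,-0.012],0],[[0,0,-0.026],0],[[0,0,-0.044],0],[[0,0,-0.06],0]]' 
python3 -m inch '[[[-0.008,0.018,0],0],[[-0.021,0.046,0],0],[[-0.036,0.077,0],0],[[-0.05,0.108,0],0],[[-0.065,0.14,0],0]]' |head -2
python3 -m inch '[[[-0.014,0.03,0],0],[[-0.028,0.06,0],0],[[-0.037,0.08,0],0],[[-0.04,0.087,0],0],[[-0.04,0.087,0],0]]'
python3 - <<'E'
from h import *
to(.69,.15,.021)
E
```

```text
finger_gap: 0.0247
finger_gap: 0.0243
clock: 9.25
tcp_pos: [0.4637, 0.2602, 0.1471]
orientation: [0.003, 0.715, 0.699, 0.004]
wrist_force: [0.4, 0.7, -2.1]
finger_gap: 0.0246
clock: 9.67
tcp_pos: [0.6038, 0.1915, 0.1495]
clock: 10.08
tcp_pos: [0.6916, 0.1482, 0.1501]
orientation: [0.004, 0.716, 0.698, 0.005]
wrist_force: [-0.4, -0.2, -1.2]
finger_gap: 0.0244
t 10.08 tcp [0.6916 0.1482 0.1501] gap 0.0244 F [-0.4 -0.2 -1.2] xax [0.024 1.    0.002] zax [ 0.012  0.002 -1.   ] j6 1.69
shift [ 0.0016 -0.0031  0.129 ]
```

```bash
python3 -m inch '[[[0.002,-0.002,0.02],0],[[0.002,-0.002,0.045],0],[[0.002,-0.002,0.07],0],[[0.002,-0.002,0.09],0],[[0.002,-0.002,0.108],0]]' |head -2
python3 -m inch '[[[0,0,0.004],0],[[0,0,0.008],0],[[0,0,0.011],0],[[0,0,0.014],0],[[0,0,0.014],0]]'
python3 - <<'E'
from h import *
to(.69,.15,.021)
E
```

```text
clock: 10.5
tcp_pos: [0.6886, 0.1516, 0.041]
clock: 10.92
tcp_pos: [0.6891, 0.1519, 0.0278]
orientation: [0.003, 0.715, 0.699, 0.005]
wrist_force: [0.4, 0.4, -1.6]
finger_gap: 0.0248
t 10.92 tcp [0.6891 0.1519 0.0278] gap 0.0248 F [ 0.4  0.4 -1.6] xax [0.023 1.    0.002] zax [ 0.011  0.002 -1.   ] j6 1.7
shift [-0.0019  0.0008  0.0068]
```

```bash
python3 -m inch '[[[0,0,0.0015],0],[[0,0,0.003],0],[[0,0,0.0045],0],[[0,0,0.0045],0]]' | sed -n '2p;4p'
python3 -m inch '[[[0,0,0.001],0],[[0,0,0.002],0],[[0,0,0.002],0]]' | sed -n '2p;4p'
```

```text
tcp_pos: [0.6892, 0.1518, 0.0233]
wrist_force: [-0.8, -0.4, -1.2]
tcp_pos: [0.6894, 0.1518, 0.0218]
wrist_force: [-0.2, -0.4, 1.8]
```

Force is now upward, so the lid is in contact. I'll release it, retreat and look into box B.

```bash
python3 -m inch '[[[0,0,0],0],[[0,0,0],0],[[0,0,0],0],[[0,0,0],0]]' 0.3 | tail -1
python3 -m inch '[[[0,0,-0.015],0],[[0,0,-0.05],0],[[0,0,-0.09],0],[[0,0,-0.13],0],[[0,0,-0.16],0]]' | head -2
python3 -m inch '[[[-0.04,0,0],0],[[-0.08,0,0],0],[[-0.12,0,0],0],[[-0.16,0,0],0],[[-0.2,0,0],0]]' | head -2
python3 - <<'E'
from h import *
a,W=cam("top"); b,V=cam("scene")
for im,X in((a,W),(b,V)):
    m=((X[...,2]>.056)&(X[...,2]<.065)&(np.hypot(X[...,0]-.465,X[...,1]-.261)<.045)); print(m.sum(),im[m].mean(0),X[m].min(0),X[m].max(0),np.median(X[m],0))
to(.465,.261,.15)
z=lambda i:cv2.resize(i,(400,400),interpolation=cv2.INTER_CUBIC)
save("f.png",np.hstack([z(a[130:250,60:180]),z(b[90:250,230:390])]))
E
```

```text
finger_gap: 0.0599
clock: 12.25
tcp_pos: [0.6883, 0.1516, 0.1855]
clock: 12.67
tcp_pos: [0.6835, -0.0499, 0.1852]<stdin>:4: RuntimeWarning: Mean of empty slice.
  ret = um.true_divide(
Traceback (most recent call last):
ValueError: zero-size array to reduction operation minimum which has no identity
```

```bash
python3 -m inch '[[[-0.04,0,0],0],[[-0.08,-0.01,0],0],[[-0.12,-0.02,0],0],[[-0.16,-0.03,0],0],[[-0.2,-0.04,0],0]]' | head -2
python3 - <<'E'
from h import *
a,W=cam("top"); b,V=cam("scene")
z=lambda i:cv2.resize(i,(400,400),interpolation=cv2.INTER_CUBIC)
save("f.png",np.hstack([z(a[130:250,60:180]),z(b[90:250,230:390])]))
for im,X in((a,W),(b,V)):
    m=((X[...,2]>.054)&(X[...,2]<.066)&(np.hypot(X[...,0]-.465,X[...,1]-.261)<.045)); print(m.sum())
    if m.any(): print(im[m].mean(0),X[m].min(0),X[m].max(0),np.median(X[m],0))
to(.465,.261,.15)
E
```

```text
clock: 13.18
tcp_pos: [0.638, -0.2517, 0.1842]
87
[177.86206897 144.85057471  73.44827586] [0.44986597 0.24518935 0.05439515] [0.47263826 0.26914522 0.0632933 ] [0.46014731 0.25661827 0.0597409 ]
42
[130.28571429 101.54761905  60.35714286] [0.44838518 0.24578766 0.05410639] [0.47408055 0.27117294 0.06529042] [0.46291534 0.25799017 0.0612408 ]
t 13.28 tcp [ 0.6367 -0.2567  0.1838] gap 0.0599 F [ 0.2 -0.2 -0.7] xax [ 0.037  0.999 -0.001] zax [ 0.015 -0.002 -1.   ] j6 1.11
shift [ 0.511  -0.1914  0.0303]
```

View pics/f.png

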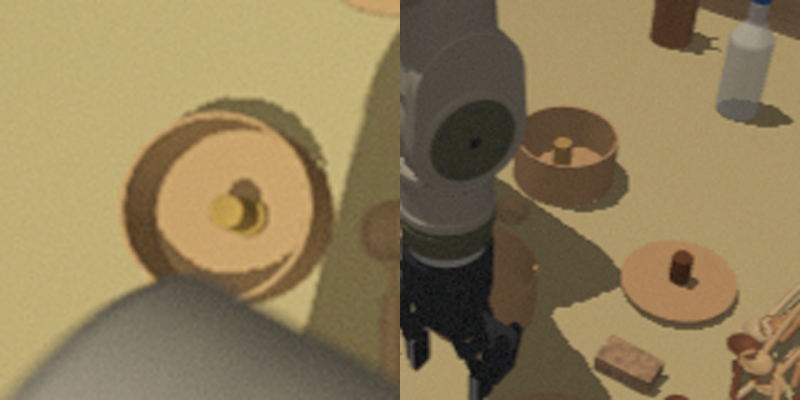

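The brass stamp stands in box B at left-crop pixel (232,211), world (0.461,0.257). The second lid lies flat at right-crop pixel (680,282).

```bash
python3 -m inch '[[[0.036,-0.014,0],0],[[0.072,-0.028,0],0],[[0.108,-0.042,0],0],[[0.144,-0.056,0],0],[[0.18,-0.07,0],0]]' | head -2
python3 -m inch '[[[0.036,-0.014,0],0],[[0.072,-0.028,0],0],[[0.108,-0.042,0],0],[[0.144,-0.056,0],0],[[0.18,-0.07,0],0]]' | head -2
python3 -m inch '[[[0.036,-0.014,0],0],[[0.072,-0.028,0],0],[[0.108,-0.042,0],0],[[0.144,-0.056,0],0],[[0.147,-0.056,0],0]]' | head -2
python3 -c "
from h import *
to(.461,.257,.03)"
```

```text
clock: 13.7
tcp_pos: [0.5727, -0.0718, 0.1824]
clock: 14.12
tcp_pos: [0.5083, 0.1133, 0.1815]
clock: 14.53
tcp_pos: [0.4545, 0.2681, 0.1808]
t 14.53 tcp [0.4545 0.2681 0.1808] gap 0.0598 F [ 0.1 -1.1 -0.5] xax [0.029 1.    0.002] zax [ 0.014  0.002 -1.   ] j6 1.98
shift [-0.0113  0.0047  0.1508]
```

```bash
python3 -m inch '[[[-0.005,0.003,0.025],0],[[-0.011,0.005,0.05],0],[[-0.011,0.005,0.07],0],[[-0.011,0.005,0.08],0],[[-0.011,0.005,0.08],0]]' | head -2
python3 -c "
from h import *
to(.461,.257,.029)"
```

```text
clock: 14.95
tcp_pos: [0.4583, 0.2568, 0.0986]
t 14.95 tcp [0.4583 0.2568 0.0986] gap 0.0597 F [-0.3  0.6 -0.5] xax [0.029 1.    0.   ] zax [ 0.01  0.   -1.  ] j6 1.96
shift [0.0002 0.002  0.0696]
```

```bash
python3 -m inch '[[[0,0.003,0.015],0],[[0,0.003,0.03],0],[[0,0.003,0.045],0],[[0,0.003,0.058],0],[[0,0.003,0.068],0]]' | sed -n '2p;4p'
python3 -m inch '[[[0,0,0],0],[[0,0,0],0],[[0,0,0],0],[[0,0,0],0],[[0,0,0],0]]' 1 40 | tail -1
python3 -m inch '[[[0,0,0],0],[[0,0,0],0],[[0,0,0],0]]'
```

```text
tcp_pos: [0.4625, 0.2571, 0.0309]
wrist_force: [-0.1, 0.3, -0.3]
finger_gap: 0.0244
clock: 16.03
tcp_pos: [0.4634, 0.2575, 0.0321]
orientation: [0.004, 0.717, 0.697, 0.005]
wrist_force: [0.2, 0.1, 0.4]
finger_gap: 0.0249
```

```bash
python3 -m inch '[[[0,0,-0.006],0],[[0,0,-0.02],0],[[0,0,-0.045],0],[[0,0,-0.075],0],[[0,0,-0.1],0]]' | sed -n '2p;4,5p'
python3 -m inch '[[[-0.015,0,0],0],[[-0.045,0,0],0],[[-0.08,0,0],0],[[-0.115,0,0],0],[[-0.15,0,0],0]]' | sed -n '2p;5p'
python3 -m inch '[[[-0.035,0,0],0],[[-0.07,0,0],0],[[-0.105,0,0],0],[[-0.14,0,0],0],[[-0.175,0,0],0]]' | sed -n '2p;5p'
python3 -m inch '[[[-0.035,0,0],0],[[-0.07,0,0],0],[[-0.105,0,0],0],[[-0.14,0,0],0],[[-0.16,0,0],0]]' | sed -n '2p;5p'
python3 -c "
from h import *
to(.467,-.283,.032)"
```

```text
tcp_pos: [0.4618, 0.2572, 0.1337]
wrist_force: [1.0, -0.8, -1.2]
finger_gap: 0.025
tcp_pos: [0.4571, 0.1061, 0.1338]
finger_gap: 0.0248
tcp_pos: [0.4518, -0.0705, 0.1339]
finger_gap: 0.0251
tcp_pos: [0.4473, -0.2341, 0.1341]
finger_gap: 0.0247
t 17.7 tcp [ 0.4473 -0.2341  0.1341] gap 0.0247 F [ 0.7 -0.3 -2.1] xax [ 0.03  1.   -0.  ] zax [ 0.014 -0.001 -1.   ] j6 0.95
shift [-0.0483  0.0197  0.1024]
```

```bash
python3 -m inch '[[[-0.02,0.01,0],0],[[-0.04,0.02,0.015],0],[[-0.048,0.021,0.04],0],[[-0.048,0.021,0.065],0],[[-0.048,0.021,0.08],0]]' | sed -n '2p;5p'
python3 -m inch '[[[0,0,0.006],0],[[0,0,0.011],0],[[0,0,0.014],0],[[0,0,0.016],0],[[0,0,0.016],0]]' | sed -n '2p;4,5p'
python3 -c "
from h import *
to(.467,-.283,.0305)"
```

```text
tcp_pos: [0.4669, -0.2829, 0.0522]
finger_gap: 0.025
tcp_pos: [0.4676, -0.2832, 0.0369]
wrist_force: [-0.2, -0.4, -1.9]
finger_gap: 0.0249
t 18.53 tcp [ 0.4676 -0.2832  0.0369] gap 0.0249 F [-0.2 -0.4 -1.9] xax [0.031 1.    0.   ] zax [ 0.013  0.    -1.   ] j6 0.91
shift [ 0.0001 -0.0007  0.0064]
```

```bash
python3 -m inch '[[[0,0,0.0015],0],[[0,0,0.003],0],[[0,0,0.0045],0],[[0,0,0.0045],0]]' | sed -n '2p;4p'
python3 -m inch '[[[0,0,0.001],0],[[0,0,0.002],0],[[0,0,0.002],0]]' | sed -n '2p;4p'
```

```text
tcp_pos: [0.4678, -0.2832, 0.0325]
wrist_force: [-0.3, -0.1, -2.0]
tcp_pos: [0.4677, -0.2831, 0.0303]
wrist_force: [-0.2, 0.8, -2.1]
```

```bash
python3 -m inch '[[[0,0,0.001],0],[[0,0,0.0015],0],[[0,0,0.0015],0]]' | sed -n '2p;4p'
```

```text
tcp_pos: [0.4678, -0.2832, 0.0301]
wrist_force: [-2.5, 2.7, 9.4]
```

Firm contact, so I'll release and retreat.

```bash
python3 -m inch '[[[0,0,0],0],[[0,0,0],0],[[0,0,0],0],[[0,0,0],0],[[0,0,0],0]]' 0.3 | tail -2
python3 -m inch '[[[0,0,-0.01],0],[[0,0,-0.03],0],[[0,0,-0.06],0],[[0,0,-0.1],0],[[0,0,-0.14],0]]' | sed -n '2p'
python3 -m inch '[[[0.04,0,0],0],[[0.08,0,0],0],[[0.12,0,0],0],[[0.16,0,0],0],[[0.19,0,0],0]]' | sed -n '2p'
python3 -m inch '[[[0,0,0],0],[[0,0,0],0],[[0,0,0],0],[[0,0,0],0]]' | sed -n '2p'
python3 - <<'E'
from h import *
a,W=cam("top"); b,V=cam("scene"); save("g.png",b)
for im,X in((a,W),(b,V)):
  for nm,x,y,r,lo,hi in(("stamp",.467,-.283,.05,.05,.066),("lid1",.69,-.15,.08,.008,.02),("lid2",.69,.15,.08,.008,.02),("knob1",.69,-.15,.05,.03,.06),("knob2",.69,.15,.05,.03,.06)):
    m=((X[...,2]>lo)&(X[...,2]<hi)&(np.hypot(X[...,0]-x,X[...,1]-y)<r)); print(nm,m.sum(), X[m].min(0).round(3),X[m].max(0).round(3) if m.any() else '') if m.any() else print(nm,0)
to(0,0,0)
E
```

```text
wrist_force: [0.0, -0.5, 0.6]
finger_gap: 0.0598
tcp_pos: [0.465, -0.2824, 0.1712]
tcp_pos: [0.4704, -0.0899, 0.1724]
tcp_pos: [0.4707, -0.0909, 0.1727]
stamp 83 [ 0.458 -0.293  0.052] [ 0.481 -0.27   0.061]
lid1 552 [ 0.695 -0.222  0.009] [ 0.764 -0.111  0.019]
lid2 2232 [0.621 0.081 0.008] [0.764 0.225 0.02 ]
knob1 0
knob2 106 [0.679 0.14  0.031] [0.705 0.164 0.055]
stamp 74 [ 0.458 -0.292  0.051] [ 0.482 -0.267  0.063]
lid1 1796 [ 0.62  -0.221  0.008] [ 0.764 -0.077  0.02 ]
lid2 1113 [0.622 0.083 0.009] [0.763 0.23  0.02 ]
knob1 110 [ 0.681 -0.162  0.03 ] [ 0.705 -0.136  0.056]
knob2 87 [0.679 0.143 0.031] [0.704 0.167 0.058]
t 21.05 tcp [ 0.4705 -0.0911  0.1724] gap 0.0597 F [-0.2  0.6 -0. ] xax [0.032 0.999 0.001] zax [ 0.013  0.001 -1.   ] j6 1.24
shift [ 0.0756 -0.4753  0.1666]
```

View pics/g.png

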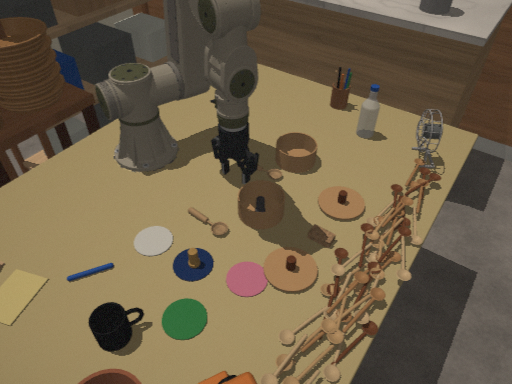

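The brass stamp stands upright on the blue mat at pixel (193,260). Both lids lie flat with knobs up, at (291,270) and (342,203), and the gripper is clear.

```bash
python3 -c "
from workcell import env
print(env.hand_in())"
```

```text
the job is handed in; nothing more can be done
None
```

The brass stamp now stands upright on the blue mat, and I handed the job in at about 21 s of the 64 s allowed. The hand-in reports no verdict.

- **Finding it:** The first box I opened, at about (0.506, -0.015), held the steel stamp. The brass one was in the other box, at about (0.465, 0.261). I laid both lids on the bench, at (0.69, -0.15) and (0.69, 0.15).
- **Stamp, last check:** Both cameras put it at about (0.470, -0.280), roughly 4 mm from the mat's centre. Its top is about 0.06 m above the bench, as expected on the mat.
- **Lids, last check:** Both lie flat on the bench, knob up. The arm hid the first lid's knob from the top camera, so I checked that lid's knob in the scene camera only.
- **Robot:** The gripper was clear of everything, with the wrist force near zero.

No check failed or disagreed. The highest force I read was about 10 N, as the stamp met the mat.

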